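# Load a twin-pocket carrier and hold it up to the code reader

### The job

Fill the carrier's empty pocket with a stack like the one in its other pocket: first the body, then the spacer ring on it, then the top disc, each seated squarely between the jaws. Then lift the loaded carrier by its handle, level all the way, and hold it still in front of the code reader, with the code tag under the handle facing the reader's window squarely, at the height of the window and about 10 cm from it. The job finishes while you are holding it there: do not put it down or let go, and leave the other things on the bench where they are.

Things in the scene. Friction and masses are not known exactly. Their poses are not given: they have to be found in the camera images.
- carrier: loose carrier, 206 x 72 mm, 0.36 kg empty, on four rubber feet: aluminium plate (top 10 mm above the bench), a round pocket of black jaws at each end, a handle in the middle. Origin: middle of its underside; x along the plate to the pocket that starts empty (within 18 degrees of world +y at the start), y across it, z up
- carrier_handle (a point): middle of the carrier's handle, 71 mm above its underside: black bar 46 mm long along the carrier's x, 14 mm wide along y, 18 mm high (top at 80 mm), on two 8 mm posts 33 mm apart with a thin web; free on its y sides. With both pockets full the carrier (0.75 kg in all) balances here
- carrier_tag (a point): middle of the square code tags (23 mm, black and white) on both faces of the thin web below the handle, 37 mm above the carrier's underside, halfway between the two pockets; the two tags look along the carrier's +y and -y and either will do
- empty_pocket (a point): middle of the floor of the pocket that starts empty, 10 mm above the carrier's underside, 74 mm along its +x; axes as the carrier's. Two curved jaws, 7 mm thick, stand at its x ends: 47.4 mm inside diameter for parts of 44 mm, 36 mm high from the floor, 4 mm lead-in chamfer. Open over 33 mm on both y sides, for the fingers, so hold parts across y
- full_pocket (a point): middle of the floor of the other pocket, 74 mm along the carrier's -x, which holds a finished stack of the same three parts; axes as the carrier's
- body: loose turned aluminium body on the bench: a drum 44 mm across and 20 mm high with a 21 mm spigot on top, 9 mm high (29 mm in all), 0.08 kg; z is its axis, origin at the middle of its underside. First of the stack: its underside goes on the pocket floor
- spacer: loose flat steel ring on the bench, 44 mm outside, 27 mm bore, 10 mm high, 0.05 kg; z is its axis, origin at the middle of its underside. Second: it goes round the body's spigot, its underside 20 mm above the pocket floor
- disc: loose steel disc on the bench, 44 mm across and 8 mm thick, with four small screw heads and an 18 mm hub on top (14 mm high in all), 0.06 kg; z is its axis, origin at the middle of its underside. Third: it goes on the spacer, its underside 30 mm above the pocket floor, its flat top then 2 mm above the jaws
- done_body: body of the finished stack in the full pocket, the same as the loose one
- done_spacer: spacer ring of the finished stack
- done_disc: top disc of the finished stack; its hub ends 54 mm above the carrier's underside
- reader_stand: code reader, fixed to the bench at the back: a domed black reader 71 x 52 x 68 mm on a stub of aluminium profile, 126 mm high in all, foot 84 x 66 mm. Origin: middle of its foot on the bench; the window looks along its own -x, towards the robot
- reader_window (a point): middle of the reader's window, on its front face 34 mm in front of the stand's middle, 100 mm above the bench; axes as the stand's, so a thing in front of the window has a negative x here
- hex_key: bystander: black L-shaped hex key, 38 x 94 x 8 mm, lying on the bench; origin under its middle, long side along its y
- cover: bystander: small grey die-cast cover with four ears, 48 x 68 x 20 mm; origin under its middle
- plug_gauge: bystander: steel plug gauge lying on the bench, 18 x 106 x 16 mm, long along its y; origin under its middle
- grease_tub: bystander: round white tub with a blue lid, 62 mm across, 42 mm high; origin under its middle
- connector: bystander: black moulded connector half, 22 x 58 x 19 mm, long along its y; origin under its middle
- alu_block: bystander: bright aluminium block with drilled holes, 36 x 46 x 26 mm; origin under its middle
Things that resemble listed ones, but are neither listed nor needed, are in the scene too. What is shaped like the body but pink is not meant.

How it is judged (in metres and radians):
On the way, in this order (a step that is already met when the one before it is completed fails the run):
1. the body sits square in the pocket that was empty, on the floor, within 4 mm of the middle and 3 mm of its height (x of body in the frame of empty_pocket between -0.004 and 0.004 m and y of body in the frame of empty_pocket between -0.004 and 0.004 m and z of body in the frame of empty_pocket between -0.003 and 0.003 m and angle between the z axis of body and the z axis of carrier, either way round below 0.08 rad), for 0.2 s.
2. the spacer ring sits square in the pocket that was empty, on the part before it, within 4 mm of the middle and 3 mm of its height (x of spacer in the frame of empty_pocket between -0.004 and 0.004 m and y of spacer in the frame of empty_pocket between -0.004 and 0.004 m and z of spacer in the frame of empty_pocket between 0.017 and 0.023 m and angle between the z axis of spacer and the z axis of carrier, either way round below 0.08 rad), for 0.2 s.
3. the top disc sits square in the pocket that was empty, on the part before it, within 4 mm of the middle and 3 mm of its height (x of disc in the frame of empty_pocket between -0.004 and 0.004 m and y of disc in the frame of empty_pocket between -0.004 and 0.004 m and z of disc in the frame of empty_pocket between 0.027 and 0.033 m and angle between the z axis of disc and the z axis of carrier, either way round below 0.08 rad), for 0.2 s.
4. the loaded carrier is off the bench by 3 cm or more, in the fingers (height (world z) of carrier above 0.03 m and contact force between the fingers and carrier above 4 N), for 0.2 s.
At the end, for the whole second after the job is handed in: Carrier held in the fingers only, off the bench, level within 4.5 deg, still; tag 5 to 15 cm before the window, within 3 cm of its middle sideways and in height, facing within 14 deg; both pockets hold body, spacer, disc in order, within 4 mm of centre, 3 mm of height, 4.5 deg of square (all of step 1 and all of step 2 and all of step 3 and all of step 4 and x of carrier_tag in the frame of reader_window between -0.15 and -0.05 m and y of carrier_tag in the frame of reader_window between -0.03 and 0.03 m and z of carrier_tag in the frame of reader_window between -0.03 and 0.03 m and angle between the y axis of carrier and the x axis of reader_stand, either way round below 0.25 rad and angle between carrier's own z axis and vertical below 0.08 rad and linear speed of carrier below 0.015 m/s and angular speed of carrier below 0.12 rad/s and contact force between carrier and reader_stand below 0.2 N and x of done_body in the frame of full_pocket between -0.004 and 0.004 m and y of done_body in the frame of full_pocket between -0.004 and 0.004 m and z of done_body in the frame of full_pocket between -0.003 and 0.003 m and angle between the z axis of each of done_body, done_spacer, done_disc and the z axis of carrier, either way round below 0.08 rad and x of done_spacer in the frame of full_pocket between -0.004 and 0.004 m and y of done_spacer in the frame of full_pocket between -0.004 and 0.004 m and z of done_spacer in the frame of full_pocket between 0.017 and 0.023 m and x of done_disc in the frame of full_pocket between -0.004 and 0.004 m and y of done_disc in the frame of full_pocket between -0.004 and 0.004 m and z of done_disc in the frame of full_pocket between 0.027 and 0.033 m); the arm keeps its last pose, push and grip.
It fails at once if the carrier is tipped by more than 14 degrees (angle between carrier's own z axis and vertical above 0.25 rad).
It fails at once if a bystander (hex key, cover, plug gauge, grease tub, connector, aluminium block) is moved by more than 3 cm (distance of any of hex_key, cover, plug_gauge, grease_tub, connector, alu_block from where it was at the start of the episode above 0.03 m).
It also fails if it takes over 72 s, if anything falls off the work surface, if the arm or the gripper's body presses on something with over 40 N, if the wrist force passes 120 N, or if a joint passes its speed limit or range.

### The arm

A 6-joint arm with a two-finger parallel gripper is mounted at the origin on a cart in front of the work surface, level with it; the furniture and walls round the work are solid. World frame = base frame: x ahead of the robot, y to its left, z up, the work surface at z = 0. Lengths are in m, angles in degrees, forces in N, time in s.
With the tool pointing down it reaches from about 0.25 to 0.725 m from the base axis. Payload 9.7 kg.
Tool frame: the origin (TCP) lies on the centre line of the jaws, within the pads' length; the fingertips stand bot.nose_length ahead of it and the grasp point (between the pads) lies 11 mm behind it (bot.nose_length is the distance from the TCP to the fingertips, in m); z points along the fingers, y is the line along which they close (so a half turn about z gives the same grasp; the last joint's range is limited). The gripper opens to 85 mm and grips with 20 to 120 N. Pads are 22 mm wide; open, the fingers measure 114 mm over their backs; the gripper's body (76 mm by 85 mm) begins 54 mm behind the grasp point. The pads swing forward as they close: fully open they stand 13 mm farther back than shut.
Start: joints at [-65.776, 4.979, 10.078, 95.1, 0, 90], TCP at [0.226, -0.502, 0.239] pointing down, gripper open.
Joint ranges: [-179.16, 179.16], [-48.56, 103.87], [-65.8, 70.77], [-126.05, 130.52], [-82.76, 87.17], [-180, 180]. Speed limits (degrees/s): [127.2, 127.2, 147.25, 180, 180, 180].

### API

Orientations are given as [roll, pitch, yaw] about the fixed x, y, z axes, in that order (R = Rz(yaw) Ry(pitch) Rx(roll)).
In Python, from workcell import bot gives the robot as it stands. The module is installed in compiled form; this text tells all that it offers.
- The arm moves only by the shell command python3 -m inch 'ROWS' [OPENING] [FORCE]. ROWS is JSON, a list of rows, each a list of 4 numbers: the shift along the world's x, y, z in cm, then the turn about the world's z in degrees. A call has exactly 8 rows; each row is the pose to reach, as a shift and turn from the pose commanded when the call began; what a row does not reach only later rows make up. A row lasts 1/8 s, in which the tool goes at most 62.5 mm and 10.7 degrees, less where a joint would pass 70% of its speed; a pose out of reach is approached as far as the arm can. A call with a gripper value outside its range is refused whole. OPENING is the finger opening in cm, from 0 to 8.54, set as the call begins (- or left out, the last holds). The fingers move at their own pace and stop on an object; FORCE is the grip in N (left out, the last holds). Time passes only in rows, so rows that repeat a pose let the fingers close, or fill a call up. It gives the time, the measured TCP pose, the force, the opening and the grip force at its end, in the units of the state.
- bot.get_obs(): the state, without advancing time (a new reading comes with each control period).
- bot.camera(name): name is "side" or "top"; returns a dict with "img" (420x560x3 uint8, red, green, blue), "fovy" (degrees; the focal length in pixels is half the picture's height over the tangent of half this angle, whatever the lens; pixels are square), "cx", "cy" (the principal point, pixels), "R" (3x3) and "t" (3): a world point X has camera coordinates R X + t. Camera axes: x right, y down, z forward; pixel columns grow to the right and rows downward; lengths in m; the calibration is good to about 2 mm. A picture is of the moment at which its call begins. There is no depth.
- bot.job_done(): hands the job in; it is judged then, once.
Trained networks look in a picture, given as the dict that the camera call returned (one of the last four; its "shot" number tells which), for a name from the list of things; names that differ only in an ending like _2 or _b are one class to them, and where a whole thing is asked for, a point or a joint stands for the part that bears it (a point fixed in the world has none). Each returns a list of dicts, best first, with "score" (0 to 1); they miss things now and then, are a little off and sometimes report something else, mostly with a low value. They report only what shows in the picture. A call takes as long as a camera call. They do not tell look-alikes from the thing itself.
- bot.find_in(thing, picture): "point" ([column, row] in pixels, amid what is visible of it).
- bot.landmark_of(thing, picture): "point" ([column, row] in pixels: a listed point, or the origin of a listed thing).
The state is a dict: "time": time; "q": joint angles; "qd": joint speeds; "joint_efforts": joint torques, N m; "ee_pos": TCP position; "tcp_rot": TCP orientation; "wrist_force": force on the tool from outside, world axes, zero at the start; "torque": the same for the moment, N m; "opening": finger opening in m; "grasp_force": force on a finger pad.
Only numpy, scipy, OpenCV 4.12 (cv2) and the standard library are available. Lean on these libraries where they do the work, as an engineer would, in place of code of your own. Each camera call takes 0.05 s, during which the arm holds its last target. There are 200 camera calls.

## Working session

There is one attempt and no reset: what is moved stays moved. The work goes in short steps, Python scripts to look and compute and a shell command to move; the robot and the scene stay as the last step left them, time stands still between calls to the robot, and variables do not carry over. Pictures are saved under pics/ and viewed, at most 10 in all, crops included, and the job is handed in when it is done.

```bash
mkdir -p pics
cat > h.py <<'E'
import numpy as np, cv2
from workcell import bot
def K(c):
    f=c["img"].shape[0]/2/np.tan(np.radians(c["fovy"]/2)); return f
def at(c,p,z):
    f=K(c); d=np.array([(p[0]-c["cx"])/f,(p[1]-c["cy"])/f,1.]); R=np.array(c["R"]);t=np.array(c["t"])
    o=-R.T@t; d=R.T@d; return o+d*(z-o[2])/d[2]
def proj(c,X):
    f=K(c); x=np.array(c["R"])@np.array(X)+np.array(c["t"]); return np.array([c["cx"]+f*x[0]/x[2],c["cy"]+f*x[1]/x[2]])
def tri(cs,ps):
    A=[];b=[]
    for c,p in zip(cs,ps):
        f=K(c);R=np.array(c["R"]);t=np.array(c["t"]);d=R.T@np.array([(p[0]-c["cx"])/f,(p[1]-c["cy"])/f,1.]);d/=np.linalg.norm(d)
        P=np.eye(3)-np.outer(d,d);A.append(P);b.append(P@(-R.T@t))
    return np.linalg.lstsq(np.vstack(A),np.hstack(b),rcond=None)[0]
def save(c,n): cv2.imwrite("pics/"+n,c["img"][:,:,::-1])
E
python3 - <<'E'
from h import *
np.set_printoptions(precision=3,suppress=True)
print(bot.nose_length,bot.get_obs()["tcp_rot"])
zs=dict(carrier=0,carrier_handle=.071,carrier_tag=.037,empty_pocket=.01,full_pocket=.01,body=0,spacer=0,disc=0,reader_stand=0,reader_window=.1,hex_key=0,cover=0,plug_gauge=0,grease_tub=0,connector=0,alu_block=0)
for n in ("top","side"):
    c=bot.camera(n); save(c,n+"0.png"); print(n,-np.array(c["R"]).T@c["t"],c["fovy"])
    for k,z in zs.items():
        for d in bot.landmark_of(k,c)[:4]:
            if d["score"]>.2: print(k,round(d["score"],2),np.array(d["point"]),at(c,d["point"],z)[:2])
E
```

```text
0.008 [-179.924    0.002   24.224]
top [ 0.407 -0.024  1.39 ] 49.428503426722514
carrier 0.8 [351.1 223.7] [ 0.514 -0.274]
carrier_handle 0.73 [354.1 222.1] [ 0.513 -0.27 ]
carrier_handle 0.43 [179.6 199.7] [0.575 0.237]
carrier_tag 0.79 [352.5 226.7] [ 0.502 -0.271]
empty_pocket 0.81 [326.1 225.1] [ 0.508 -0.196]
full_pocket 0.79 [375.5 223.5] [ 0.514 -0.347]
body 0.74 [255.4 203.4] [0.574 0.02 ]
body 0.44 [205.4 235.2] [0.476 0.17 ]
disc 0.55 [248.5 239.8] [0.463 0.04 ]
disc 0.52 [124.9 195.4] [0.596 0.418]
reader_stand 0.72 [292.1 171.1] [ 0.676 -0.093]
reader_window 0.97 [289.4 175.6] [ 0.643 -0.08 ]
hex_key 0.49 [183.4 199.2] [0.586 0.24 ]
cover 0.64 [148.9 189.3] [0.616 0.346]
plug_gauge 0.7 [427.2 242.4] [ 0.457 -0.507]
plug_gauge 0.48 [352.  227.9] [ 0.501 -0.277]
plug_gauge 0.31 [248.3 238.9] [0.466 0.04 ]
connector 0.48 [325.6 195.4] [ 0.601 -0.196]
alu_block 0.64 [229.  200.3] [0.583 0.101]
side [-0.313  1.148  0.768] 48.99648932428323
carrier 0.82 [333.3 194.9] [ 0.518 -0.292]
carrier 0.34 [276.2 183.8] [ 0.773 -0.256]
carrier_handle 0.6 [333.6 179.6] [ 0.512 -0.281]
carrier_tag 0.72 [334.9 188.3] [ 0.504 -0.279]
empty_pocket 0.73 [324.4 201.4] [ 0.505 -0.204]
full_pocket 0.85 [345.7 187.2] [ 0.504 -0.365]
body 0.59 [271.1 225.1] [0.57  0.043]
body 0.56 [271.3 251.3] [0.464 0.179]
spacer 0.53 [301.1 221. ] [ 0.501 -0.04 ]
disc 0.42 [293.7 235.7] [0.462 0.06 ]
reader_stand 0.62 [270.3 203.6] [ 0.678 -0.091]
reader_window 0.96 [275.6 181.7] [ 0.646 -0.087]
reader_window 0.5 [294.  235.1] [0.363 0.198]
cover 0.78 [208.8 262.2] [0.584 0.336]
plug_gauge 0.75 [344.8 188. ] [ 0.514 -0.376]
plug_gauge 0.59 [374.6 178.7] [ 0.456 -0.531]
grease_tub 0.57 [182.6 276.5] [0.593 0.434]
connector 0.64 [294.1 234.4] [0.466 0.052]
connector 0.54 [270.3 202. ] [ 0.686 -0.102]
connector 0.53 [301.6 200.1] [ 0.596 -0.183]
alu_block 0.69 [258.4 231.4] [0.579 0.103]
```

Run:
```python
import cv2
a=cv2.imread("pics/top0.png")[150:270,190:400]; b=cv2.imread("pics/side0.png")[165:285,200:410]
import numpy as np
f=lambda i:cv2.resize(i,None,fx=3.8,fy=2.5*1,interpolation=3)
f=lambda i:cv2.resize(i,(798,456),interpolation=3)
cv2.imwrite("pics/a.png",f(a));cv2.imwrite("pics/b.png",f(b))
```

```text
(no output)
```

View pics/a.png

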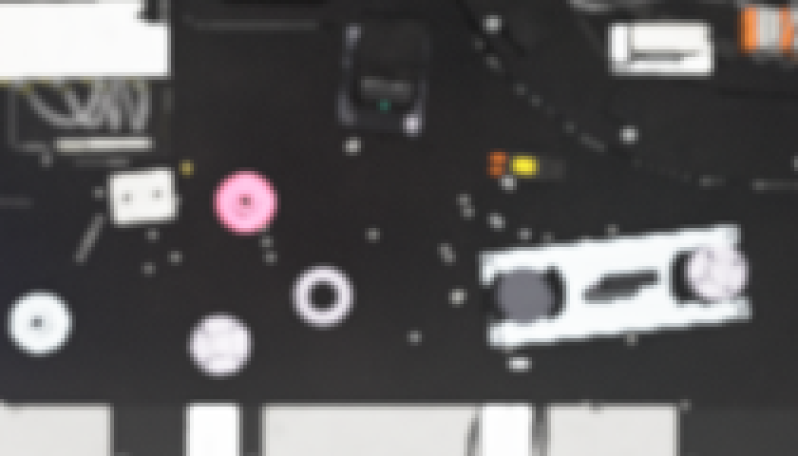

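View pics/b.png

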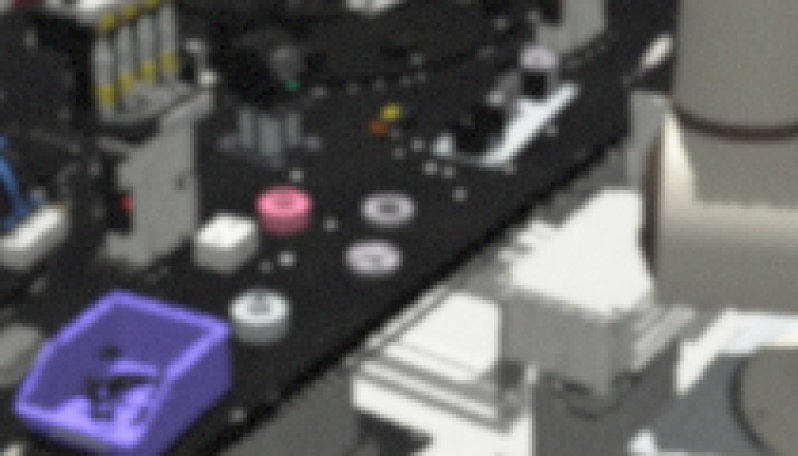

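Top view (3.8x crop, crop px): aluminium body at (38,322), i.e. full-picture (200,235). A pink look-alike at (245,202), full (255,203), is not meant. The ring is at (322,295), full (275,228), and the disc with screw heads is at (220,345), full (248,241). The carrier has its empty pocket on the left at (522,295), the handle at (620,283) and the full pocket at (717,272). The crop is enlarged already, and the aluminium-coloured one is clearly the body, so it also confirms the choice. The reader is at (385,80).

Run:
```python
from h import *
np.set_printoptions(precision=4,suppress=True)
c=bot.camera("top"); g=cv2.cvtColor(c["img"],cv2.COLOR_RGB2GRAY).astype(float)
def blob(px,r,z):
    x,y=px; s=g[y-r:y+r+1,x-r:x+r+1]; bg=np.median(g[215:225,225:240]); w=np.clip((s-bg)/(120),0,1)
    m=(w>.5).astype(np.uint8); cs,_=cv2.findContours(m,0,2); k=max(cs,key=cv2.contourArea); 
    mm=np.zeros_like(m); cv2.drawContours(mm,[k],-1,1,-1); mm2=cv2.dilate(mm,np.ones((3,3))); ww=np.where(mm>0,np.maximum(w,mm*1.),w)*mm2
    yy,xx=np.mgrid[y-r:y+r+1,x-r:x+r+1]; p=[(ww*xx).sum()/ww.sum(),(ww*yy).sum()/ww.sum()]
    return np.array(p),2*np.sqrt(ww.sum()/np.pi),at(c,p,z)
for n,px,z in (("body",(200,235),.010),("spacer",(275,228),.006),("disc",(248,241),.005)): print(n,*blob(px,13,z))
m=np.zeros_like(g,np.uint8); m[206:246,312:392]=(g[206:246,312:392]>110)
ks,_=cv2.findContours(m,0,2); k=max(ks,key=cv2.contourArea); r=cv2.minAreaRect(k); print(r)
B=cv2.boxPoints(r); print(np.array([at(c,p,.010) for p in B])[:,:2], at(c,r[0],.01))
# expected vs edges
L=[]
for x in range(322,376):   # subpixel lower & upper long edges
    col=g[206:246,x]; i=np.where(col>110)[0]
    a,b=i[0],i[-1]; lo=206+a-(col[a]-110)/(col[a]-col[a-1]); hi=206+b+(col[b]-110)/(col[b]-col[b+1]); L.append((x,lo,hi))
L=np.array(L)
for j in (1,2):
    idx=np.abs(L[:,j]-np.polyval(np.polyfit(L[:,0],L[:,j],1),L[:,0]))<.6; pf=np.polyfit(L[idx,0],L[idx,j],1)
    P=[at(c,(x,np.polyval(pf,x)),.01)[:2] for x in (322,375)]; d=P[0]-P[1]; print("edge",P,np.degrees(np.arctan2(d[1],d[0])),idx.sum())
i=c["img"][158:192,272:312]; cv2.imwrite("pics/r.png",cv2.resize(i[:,:,::-1],(640,544),interpolation=3))
```

```text
body [199.9686 234.5436] 17.362012044001403 [0.4775 0.1852 0.01  ]
spacer [274.5169 227.5304] 16.637057032296454 [ 0.5001 -0.0392  0.006 ]
disc [247.5175 240.433 ] 16.92255282958269 [0.4607 0.0422 0.005 ]
((351.5792541503906, 225.71340942382812), (27.387022018432617, 69.90316009521484), 83.6598129272461)
[[ 0.5358 -0.1632]
 [ 0.5608 -0.3765]
 [ 0.4776 -0.3839]
 [ 0.4532 -0.172 ]] [ 0.5067 -0.2736  0.01  ]Traceback (most recent call last):
  File "<stdin>", line 18, in <module>
IndexError: index 40 is out of bounds for axis 0 with size 40
```

Run:
```python
from h import *
np.set_printoptions(precision=4,suppress=True)
c=bot.camera("top"); g=cv2.cvtColor(c["img"],cv2.COLOR_RGB2GRAY).astype(float)
L=[]
for x in range(322,382):
    col=g[:,x]; j=205+np.where(col[205:244]>110)[0]
    a=j[0]; b=j[-1]
    L.append((x,a-(col[a]-110)/(col[a]-col[a-1]),b+(col[b]-110)/(col[b]-col[b+1])))
L=np.array(L)
mid=[]
for k in (1,2):
    idx=np.ones(len(L),bool)
    for _ in range(6):
        pf=np.polyfit(L[idx,0],L[idx,k],1); idx=np.abs(L[:,k]-np.polyval(pf,L[:,0]))<.5
    P=[at(c,(x,np.polyval(pf,x)),.01)[:2] for x in (322,375)]; d=P[0]-P[1]; mid.append(P); print("edge",np.array(P),np.degrees(np.arctan2(d[1],d[0])),idx.sum())
print(L[::6].round(1).tolist())
# end edges along rows of midline region
print([ (y,"".join("#" if v>110 else "." for v in g[y,308:400])) for y in range(206,248,3)])
i=c["img"][158:192,272:312]; cv2.imwrite("pics/r.png",cv2.resize(np.clip(i[:,:,::-1].astype(float)*1.8,0,255),(640,544),interpolation=3))
```

```text
edge [[ 0.5387 -0.1836]
 [ 0.5576 -0.3462]] 96.63721557492309 57
edge [[ 0.4592 -0.1831]
 [ 0.4785 -0.3447]] 96.83296642014672 56
[[322.0, 215.2, 241.3], [328.0, 210.6, 240.4], [334.0, 213.4, 240.0], [340.0, 213.3, 239.1], [346.0, 212.4, 238.2], [352.0, 211.5, 237.9], [358.0, 211.3, 237.1], [364.0, 210.5, 236.2], [370.0, 209.5, 235.8], [376.0, 209.3, 235.0]]
[(206, '............................................................................................'), (209, '............##........................................................######................'), (212, '...........................................##################################...............'), (215, '................############################################################................'), (218, '........####################################################...###############..............'), (221, '........##################..###############################...#################.............'), (224, '.........##....#########......##########.............######....###############..............'), (227, '.###..........############....#######........##############......############...............'), (230, '...............###########....#################################################.............'), (233, '................###############################################################.............'), (236, '...........#################################################................................'), (239, '..........#########################............##...........................................'), (242, '............................................................................................'), (245, '................######......................................................................')][ WARN:0@0.604] global loadsave.cpp:1063 imwrite_ Unsupported depth image for selected encoder is fallbacked to CV_8U.
```

View pics/r.png

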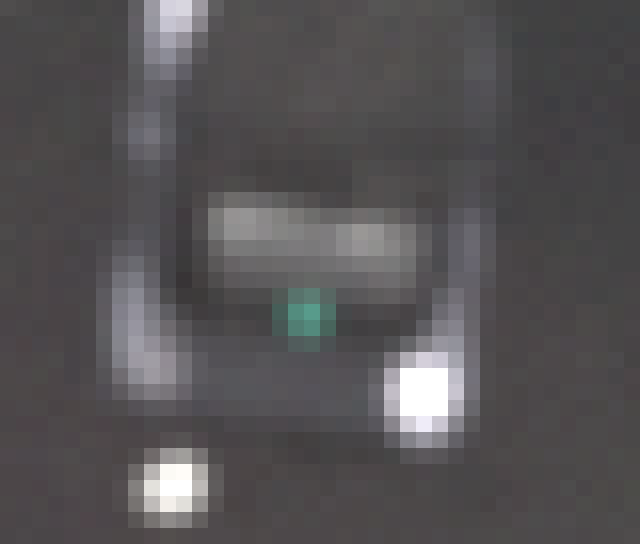

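The carrier's yaw is about 96.7° and its empty pocket is near (0.501, -0.1985). The reader picture shows the foot and display turned about 7° clockwise, with the green LED at (305,318). Moving to the body.

```bash
python3 -m inch '[[2.1,5.7,0,9],[4.2,11.4,0,18],[6.3,17.1,0,27],[8.4,22.8,0,36],[10.5,28.5,0,45],[12.6,34.2,0,54],[14.7,39.9,0,63],[16.8,45.6,0,72]]' 7
```

```text
time: 2.8
ee_pos: [0.394, -0.0436, 0.2396]
tcp_rot: [179.9, 0.0, 96.5]
wrist_force: [1.5, -0.7, 0.8]
opening: 0.0697
grasp_force: 0.0
```

```bash
python3 -m inch '[[2.1,5.6,-1,0],[4.2,11.2,-3,0],[6.3,17,-6,0],[8.35,22.9,-11,0],[8.35,22.9,-16,0],[8.35,22.9,-19,0],[8.35,22.9,-19,0],[8.35,22.9,-19,0]]' 7
python3 - <<'E'
from h import *
o=bot.get_obs();print(o["ee_pos"],o["tcp_rot"])
c=bot.camera("side"); i=c["img"]; p=proj(c,o["ee_pos"]).astype(int);print(p)
d=i[p[1]-50:p[1]+50,p[0]-70:p[0]+70]; cv2.imwrite("pics/s1.png",cv2.resize(d[:,:,::-1],(784,560),interpolation=3))
E
```

```text
time: 3.8
ee_pos: [0.4779, 0.1835, 0.0511]
tcp_rot: [179.9, -0.0, 96.2]
wrist_force: [0.0, 0.3, 0.5]
opening: 0.07
grasp_force: 0.0
[0.47794787 0.18351235 0.05111985] [ 1.79887651e+02 -2.85930444e-02  9.62063587e+01]
[266 236]
```

View pics/s1.png

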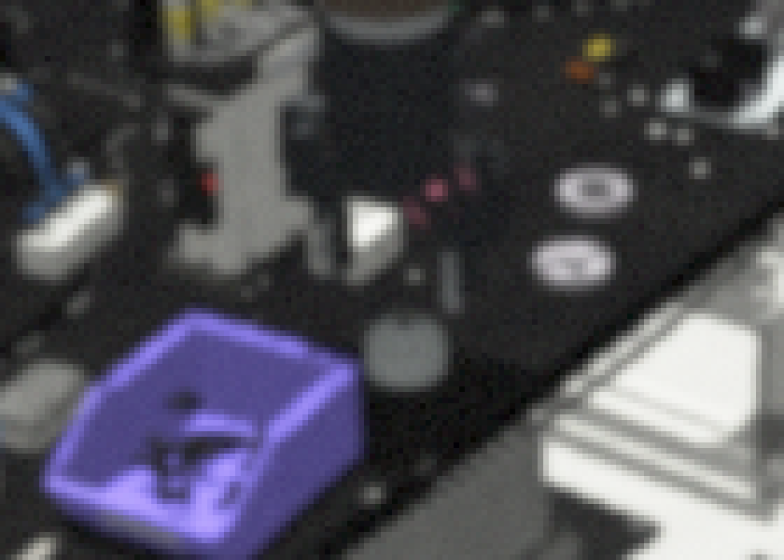

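Body stands between the fingers at crop (405,348). I'll check the purple bin's clearance from the first top picture.

```bash
python3 - <<'E'
import cv2,numpy as np
a=cv2.imread("pics/top0.png"); h=cv2.cvtColor(a,cv2.COLOR_BGR2HSV); m=(h[...,0]>115)&(h[...,0]<140)&(h[...,1]>80)&(h[...,2]>60)
m=cv2.morphologyEx(m.astype(np.uint8),2,np.ones((3,3)))
y,x=np.where(m); print(x.min(),x.max(),y.min(),y.max()); k=x>x.max()-2; print(y[k])
E
python3 -m inch '[[0,0.15,-1,0.4],[0,0.15,-2,0.4],[0,0.15,-3,0.4],[0,0.15,-3.6,0.4],[0,0.15,-4,0.4],[0,0.15,-4,0.4],[0,0.15,-4,0.4],[0,0.15,-4,0.4]]' 7
```

```text
122 173 207 252
[215 216 217 218 219 220 221 222 223 224 225 226 227 228 228 229 229 230
 230 231 231 232 232 233 233 234 234 235 235 236 236 237 237 238 238 239
 239 240 240 241 241 242 242 243 243 244 244 245 245 246]
time: 4.85
ee_pos: [0.4773, 0.185, 0.0096]
tcp_rot: [180.0, -0.0, 96.6]
wrist_force: [-0.2, -1.0, 0.0]
opening: 0.0699
grasp_force: 0.0
```

```bash
python3 -m inch '[[0,0,0,0],[0,0,0,0],[0,0,0,0],[0,0,0,0],[0,0,0,0],[0,0,2,0],[0,0,6,0],[0,0,12,0]]' 3 40
python3 - <<'E'
from h import *
for n in ("side","top"):
    c=bot.camera(n); o=bot.get_obs(); p=proj(c,np.array(o["ee_pos"])-[0,0,.0]).astype(int); print(n,p)
    save(c,n+"1.png")
i=cv2.imread("pics/side1.png"); c=bot.camera("side"); p=proj(c,o["ee_pos"]).astype(int)
cv2.imwrite("pics/s2.png",cv2.resize(i[p[1]-40:p[1]+40,p[0]-55:p[0]+55],(770,560),interpolation=3))
E
```

```text
time: 5.85
ee_pos: [0.476, 0.1845, 0.1287]
tcp_rot: [-179.8, 0.1, 96.6]
wrist_force: [1.3, 0.4, -0.8]
opening: 0.042
grasp_force: 40.7
side [264 211]
top [192 231]
```

View pics/s2.png

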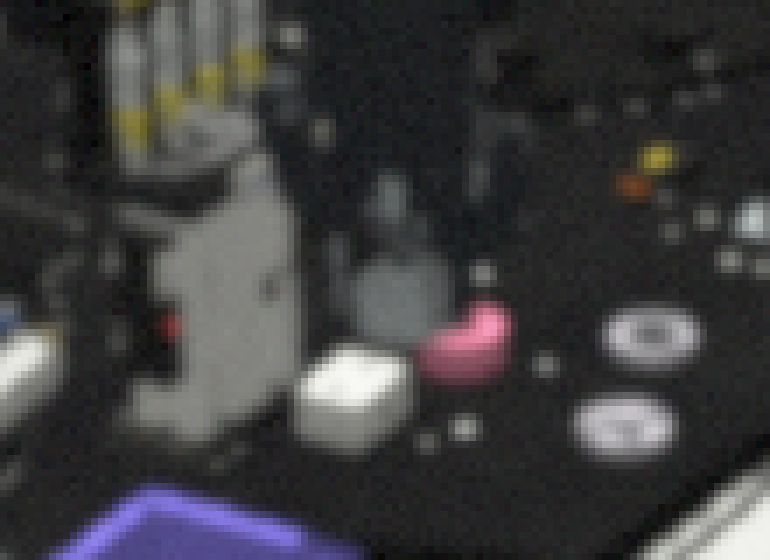

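The body is held, at (400,285), hanging square. Carrying it to the pocket.

```bash
python3 -m inch '[[0.3,-5.5,0,0],[0.7,-11,0,0],[1.0,-16.5,0,0],[1.4,-22,0,0],[1.8,-27.5,0,0],[2.1,-33,0,0],[2.3,-36.5,-1,0],[2.45,-38.3,-2.5,0]]'; python3 -m inch '[[0,0,-1.5,0],[0,0,-2.5,0],[0,0,-2.5,0],[0,0,-2.5,0],[0,0,-2.5,0],[0,0,-2.5,0],[0,0,-2.5,0],[0,0,-2.5,0]]'
python3 - <<'E'
from h import *
o=bot.get_obs()
c=bot.camera("side"); p=proj(c,[.5,-.2,.03]).astype(int)
a=c["img"][p[1]-25:p[1]+20,p[0]-30:p[0]+30]
cv2.imwrite("pics/s3.png",cv2.resize(np.clip(a[:,:,::-1]*1.7,0,255).astype(np.uint8),(800,600),interpolation=3))
E
```

```text
time: 7.0
ee_pos: [0.5012, -0.1996, 0.1025]
tcp_rot: [-179.9, -0.0, 96.5]
wrist_force: [-0.9, 0.1, -0.5]
opening: 0.0419
grasp_force: 40.7
time: 8.0
ee_pos: [0.5017, -0.1981, 0.0793]
tcp_rot: [180.0, 0.0, 96.6]
wrist_force: [0.4, 0.5, -1.1]
opening: 0.042
grasp_force: 40.7
```

View pics/s3.png

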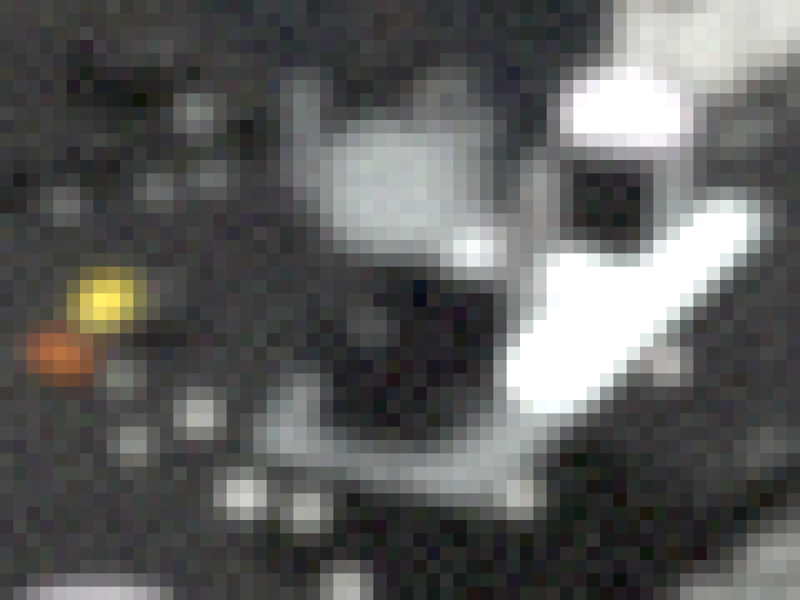

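The body at (400,185) hangs over the dark jaws at about (410,350), lined up to within about 1 px. Lowering.

```bash
python3 -m inch '[[0,0,-1.5,0],[0,0,-2.2,0],[0,0,-2.8,0],[0,0,-3.4,0],[0,0,-4,0],[0,0,-4.5,0],[0,0,-4.5,0],[0,0,-4.5,0]]'
```

```text
time: 9.05
ee_pos: [0.5018, -0.1981, 0.0345]
tcp_rot: [180.0, 0.0, 96.6]
wrist_force: [-0.1, -0.6, -0.4]
opening: 0.0412
grasp_force: 40.7
```

```bash
python3 -m inch '[[0,0,-0.3,0],[0,0,-0.6,0],[0,0,-0.9,0],[0,0,-1.2,0],[0,0,-1.3,0],[0,0,-1.3,0],[0,0,-1.3,0],[0,0,-1.3,0]]'
```

```text
time: 10.05
ee_pos: [0.5017, -0.1981, 0.0214]
tcp_rot: [180.0, 0.0, 96.6]
wrist_force: [-0.3, 0.5, -0.1]
opening: 0.0414
grasp_force: 40.7
```

```bash
python3 -m inch '[[0,0,-0.1,0],[0,0,-0.2,0],[0,0,-0.2,0],[0,0,-0.2,0],[0,0,-0.2,0],[0,0,-0.2,0],[0,0,-0.2,0],[0,0,-0.2,0]]'; python3 -m inch '[[0,0,0,0],[0,0,0,0],[0,0,0,0],[0,0,0,0],[0,0,2,0],[0,0,5,0],[0,0,9,0],[-0.02,6,11,0]]' 6.5
python3 - <<'E'
from h import *
c=bot.camera("side"); p=proj(c,[.5,-.2,.03]).astype(int)
a=c["img"][p[1]-25:p[1]+20,p[0]-30:p[0]+30]; save(c,"side4.png")
cv2.imwrite("pics/s4.png",cv2.resize(np.clip(a[:,:,::-1]*1.7,0,255).astype(np.uint8),(800,600),interpolation=3))
E
```

```text
time: 11.05
ee_pos: [0.5018, -0.1981, 0.0197]
tcp_rot: [180.0, 0.0, 96.6]
wrist_force: [-2.4, 1.1, 6.3]
opening: 0.0419
grasp_force: 41.3
time: 12.05
ee_pos: [0.5022, -0.1406, 0.1311]
tcp_rot: [179.9, 0.1, 96.4]
wrist_force: [0.5, 1.4, -0.3]
opening: 0.0651
grasp_force: 0.0
```

View pics/s4.png

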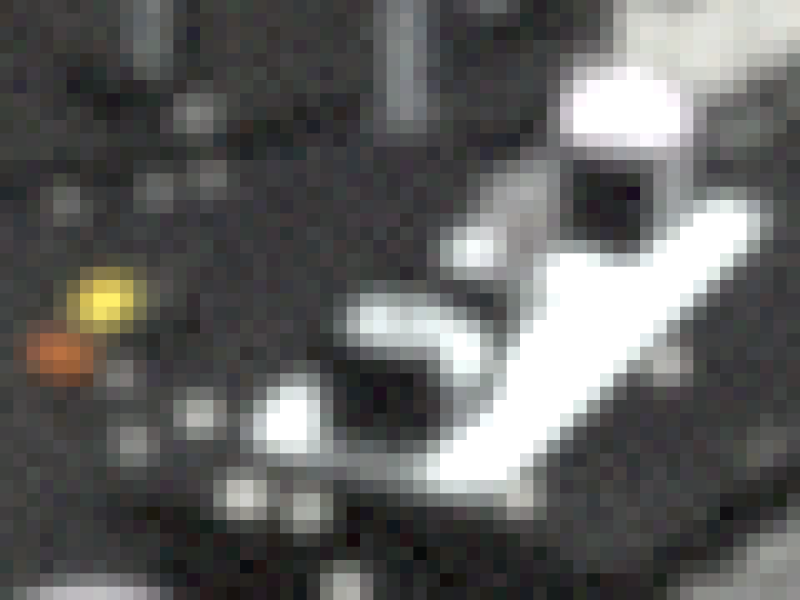

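The body sits in the pocket (its drum top shows at (420,330) behind the near jaw), and the contact height matched the floor. Next is the spacer.

```bash
python3 -m inch '[[0,5,0,0],[-0.15,9.9,-3,0],[-0.15,9.9,-7,0],[-0.15,9.9,-9.5,0],[-0.15,9.9,-11,0],[-0.15,9.9,-11.9,0],[-0.15,9.9,-12,0],[-0.15,9.9,-12,0]]'
```

```text
time: 13.1
ee_pos: [0.5005, -0.0399, 0.0099]
tcp_rot: [179.9, 0.0, 96.6]
wrist_force: [0.5, -0.5, 0.8]
opening: 0.065
grasp_force: 0.0
```

```bash
python3 -m inch '[[0,0,0,0],[0,0,0,0],[0,0,0,0],[0,0,0,0],[0,0,0,0],[0,0,0,0],[0,0,3,0],[0,0,8,0]]' 3 40
```

```text
time: 14.1
ee_pos: [0.4989, -0.0397, 0.0888]
tcp_rot: [-179.8, -0.0, 96.6]
wrist_force: [1.0, -0.2, 0.4]
opening: 0.041
grasp_force: 40.9
```

```bash
python3 -m inch '[[0.1,-5,0.5,0],[0.15,-10,0.5,0],[0.15,-14,0.5,0],[0.15,-15.85,0,0],[0.15,-15.85,-1,0],[0.15,-15.85,-1.5,0],[0.15,-15.85,-1.5,0],[0.15,-15.85,-1.5,0]]'
python3 - <<'E'
from h import *
c=bot.camera("side"); p=proj(c,[.5,-.2,.03]).astype(int); print(bot.get_obs()["ee_pos"])
a=c["img"][p[1]-30:p[1]+15,p[0]-30:p[0]+30]
cv2.imwrite("pics/s5.png",cv2.resize(np.clip(a[:,:,::-1]*1.7,0,255).astype(np.uint8),(800,600),interpolation=3))
E
```

```text
time: 15.1
ee_pos: [0.5017, -0.1976, 0.0743]
tcp_rot: [180.0, 0.0, 96.7]
wrist_force: [-0.5, 0.3, 0.1]
opening: 0.0413
grasp_force: 40.9
[ 0.50172323 -0.1977465   0.07437589]
```

View pics/s5.png

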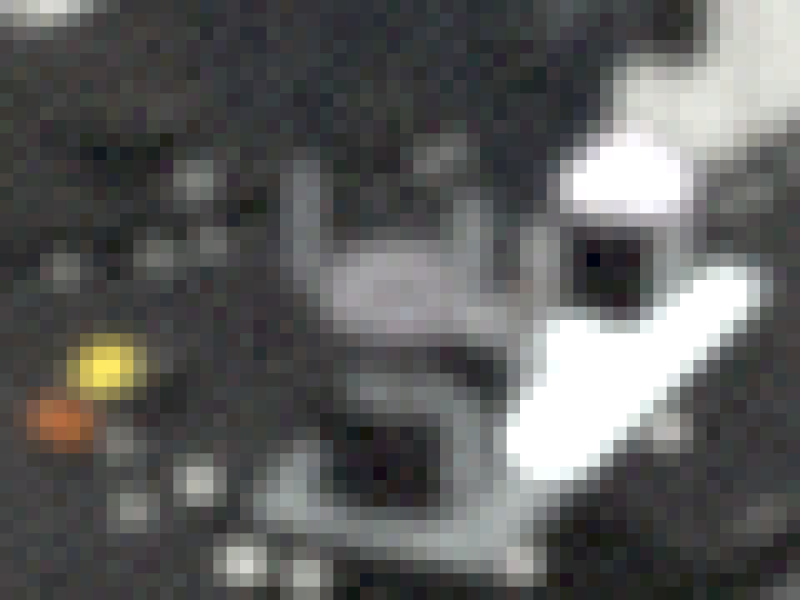

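The ring at (395,290) is held level above the body. Lowering.

```bash
python3 -m inch '[[0,0,-0.6,0],[0,0,-1.2,0],[0,0,-1.7,0],[0,0,-2.2,0],[0,0,-2.7,0],[0,0,-3.1,0],[0,0,-3.3,0],[0,0,-3.3,0]]'
```

```text
time: 16.15
ee_pos: [0.5016, -0.1995, 0.042]
tcp_rot: [180.0, 0.2, 96.6]
wrist_force: [-3.9, -4.0, 7.6]
opening: 0.0413
grasp_force: 43.3
```

```bash
python3 -m inch '[[0,0,-0.1,0],[0,0,-0.2,0],[0,0,-0.2,0],[0,0,-0.2,0],[0,0,-0.2,0],[0,0,-0.2,0],[0,0,-0.2,0],[0,0,-0.2,0]]'
```

```text
time: 17.15
ee_pos: [0.5017, -0.1995, 0.0413]
tcp_rot: [179.9, 0.2, 96.6]
wrist_force: [-7.4, -3.2, 17.2]
opening: 0.0413
grasp_force: 44.3
```

```bash
python3 -m inch '[[0,0,0.1,0],[0,0,0.1,0],[0,0,0.1,0],[0,0,0.1,0],[0,0,2,0],[0,0,5,0],[0,0,7,0],[-0.5,6,8,0]]' 6.5
python3 - <<'E'
from h import *
c=bot.camera("side"); p=proj(c,[.5,-.2,.03]).astype(int); print(bot.get_obs()["ee_pos"])
a=c["img"][p[1]-25:p[1]+20,p[0]-30:p[0]+30]; save(c,"side6.png")
cv2.imwrite("pics/s6.png",cv2.resize(np.clip(a[:,:,::-1]*1.7,0,255).astype(np.uint8),(800,600),interpolation=3))
E
```

```text
time: 18.15
ee_pos: [0.4974, -0.14, 0.1216]
tcp_rot: [179.8, 0.1, 96.4]
wrist_force: [0.4, 1.2, -1.1]
opening: 0.0651
grasp_force: 0.0
[ 0.49653701 -0.13329256  0.12266655]
```

View pics/s6.png

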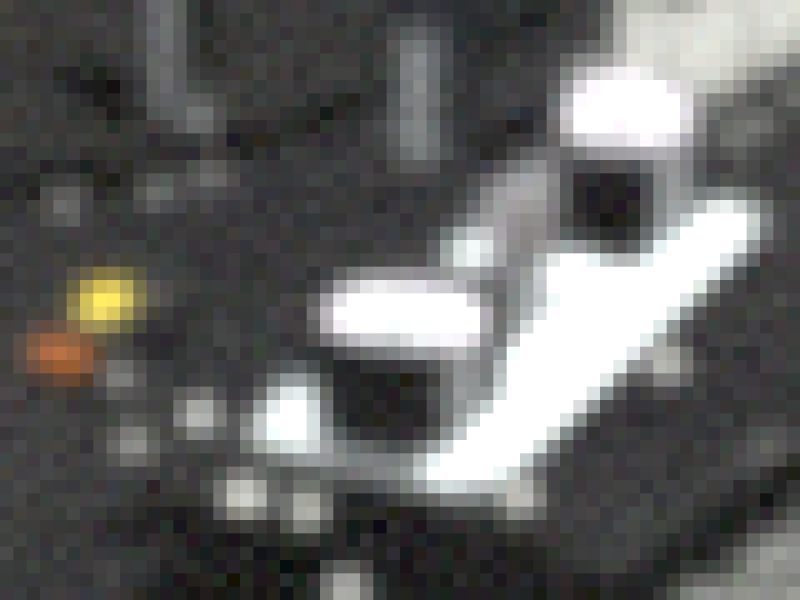

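The ring shows as a flat white ellipse at (405,310), only its upper part visible over the near jaw, as expected when seated. I'll confirm it from the top while fetching the disc.

```bash
python3 -m inch '[[-1,5,0,0],[-2.2,11,0,0],[-3.4,17,-1,0],[-3.6,18,-4,0],[-3.6,18,-6,0],[-3.6,18,-6,0],[-3.6,18,-6,0],[-3.6,18,-6,0]]'
python3 - <<'E'
from h import *
np.set_printoptions(precision=4,suppress=True)
c=bot.camera("top"); save(c,"top6.png"); print(bot.get_obs()["ee_pos"])
print(proj(c,[.501,-.1985,.04]),proj(c,[.501,-.1985,.03]),proj(c,[.509,-.272,.01]))
a=c["img"][205:250,310:395]
cv2.imwrite("pics/t6.png",cv2.resize(a[:,:,::-1],(800,424),interpolation=3))
E
```

```text
time: 19.2
ee_pos: [0.4612, 0.0415, 0.0604]
tcp_rot: [179.9, 0.0, 96.6]
wrist_force: [-0.6, -0.5, 0.0]
opening: 0.0651
grasp_force: 0.0
[0.4611 0.0415 0.0601]
[328.236  226.7693] [327.8069 226.9989] [351.0365 224.9554]
```

View pics/t6.png

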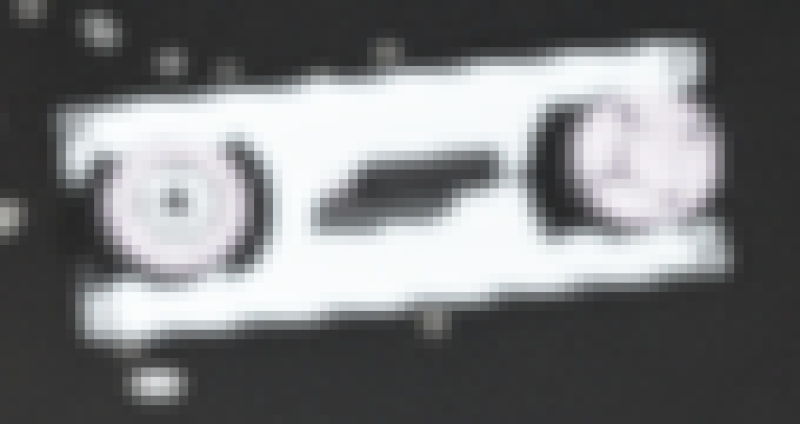

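Ring concentric with the spigot at (172,203), seated between the jaws. The picture budget is used up, so from here I'll work from numbers only. Picking the disc.

```bash
python3 -m inch '[[0,0.07,-1.5,0],[0,0.07,-3,0],[0,0.07,-4,0],[0,0.07,-4.7,0],[0,0.07,-5.1,0],[0,0.07,-5.1,0],[0,0.07,-5.1,0],[0,0.07,-5.1,0]]'; python3 -m inch '[[0,0,0,0],[0,0,0,0],[0,0,0,0],[0,0,0,0],[0,0,0,0],[0,0,0,0],[0,0,3,0],[0,0,8,0]]' 3 40
```

```text
time: 20.25
ee_pos: [0.4607, 0.0424, 0.0084]
tcp_rot: [180.0, 0.0, 96.6]
wrist_force: [-0.8, 0.0, -0.2]
opening: 0.0649
grasp_force: 0.0
time: 21.25
ee_pos: [0.4593, 0.0423, 0.0875]
tcp_rot: [-179.8, -0.0, 96.6]
wrist_force: [0.7, 0.6, -0.1]
opening: 0.0406
grasp_force: 40.5
```

```bash
python3 -m inch '[[0.9,-5.5,0.5,0],[1.9,-11,0.5,0],[2.8,-16.5,0.5,0],[3.8,-22,0.5,0],[4.1,-24.1,0.5,0],[4.1,-24.1,0,0],[4.1,-24.1,-0.5,0],[4.1,-24.1,-0.5,0]]'
```

```text
time: 22.25
ee_pos: [0.5012, -0.1972, 0.0825]
tcp_rot: [-180.0, -0.0, 96.7]
wrist_force: [-0.2, 0.1, -0.2]
opening: 0.0408
grasp_force: 40.6
```

```bash
python3 -m inch '[[0,0,-0.6,0],[0,0,-1.2,0],[0,0,-1.7,0],[0,0,-2.2,0],[0,0,-2.7,0],[0,0,-3,0],[0,0,-3.2,0],[0,0,-3.2,0]]'
```

```text
time: 23.25
ee_pos: [0.5014, -0.1986, 0.051]
tcp_rot: [-180.0, -0.0, 96.6]
wrist_force: [0.4, -0.8, -0.8]
opening: 0.0404
grasp_force: 40.6
```

```bash
python3 -m inch '[[0,0,-0.05,0],[0,0,-0.1,0],[0,0,-0.15,0],[0,0,-0.2,0],[0,0,-0.25,0],[0,0,-0.25,0],[0,0,-0.25,0],[0,0,-0.25,0]]'
```

```text
time: 24.25
ee_pos: [0.5015, -0.1986, 0.0487]
tcp_rot: [180.0, 0.0, 96.6]
wrist_force: [-0.9, 0.7, 2.4]
opening: 0.0411
grasp_force: 40.9
```

The disc made contact at the expected height. Releasing and rising.

```bash
python3 -m inch '[[0,0,0,0],[0,0,0,0],[0,0,0,0],[0,0,0,0],[0,0,2,0],[0,0,5,0],[0,0,8,0],[0,0,9,0]]' 6.5
python3 - <<'E'
from h import *
np.set_printoptions(precision=4,suppress=True)
print(bot.get_obs()["ee_pos"])
cs=[];
S={}
for n in ("side","top"):
    c=bot.camera(n); cs.append(c); save(c,n+"7.png")
    for k in ("carrier_handle","reader_window","reader_stand","carrier_tag"):
        d=bot.landmark_of(k,c); 
        if d: S.setdefault(k,[]).append((c,d[0]["point"],d[0]["score"]))
for k,v in S.items():
    print(k,[(round(x[2],2),np.array(x[1])) for x in v], tri([x[0] for x in v],[x[1] for x in v]) if len(v)==2 else "")
# reader foot from bright bolts/edges in original top picture
E
python3 - <<'E'
import cv2,numpy as np
for f in ("top0.png","top6.png"):
    g=cv2.imread("pics/"+f,0)[155:190,270:312].astype(int)
    print(f); print("\n".join(" ".join("%2d"%(v//10) for v in r) for r in g[::1]) if f=="top0.png" else "")
E
```

```text
time: 25.25
ee_pos: [0.5022, -0.1989, 0.1403]
tcp_rot: [179.9, 0.1, 96.6]
wrist_force: [0.6, -0.5, 0.1]
opening: 0.0647
grasp_force: 0.0
[ 0.5022 -0.1989  0.1403]
carrier_handle [(0.94, array([335.9, 180.2]))] 
reader_window [(0.88, array([273. , 181.9])), (0.8, array([291.8, 175.6]))] [ 0.6482 -0.0839  0.0992]
reader_stand [(0.96, array([270.7, 204.1])), (0.89, array([289.1, 172.3]))] [ 0.6708 -0.0838  0.0028]
carrier_tag [(0.92, array([333. , 184.6]))] 
top0.png
 5  5  4  4  4  3  3  3  4  4  4  4  4  4  4  3  4  4  3  3  3  3  3  3  3  3  4  4  4  3  3  3  3  3  3  3  3  3  3  3  3  3
 5  5  5  4  3  3  3  3  3  3  4  5  6  6  5  4  4  4  4  4  4  4  4  3  4  4  4  4  4  4  4  4  3  3  3  3  3  3  3  3  3  3
 5  5  5  4  3  3  3  3  3  3  4  7  9  9  7  5  4  4  4  4  4  4  4  4  4  4  4  4  4  4  4  4  3  3  3  3  3  3  3  3  3  3
 4  4  4  4  4  3  3  3  3  4  5  8 11 11  8  5  4  4  4  4  4  4  4  4  4  4  4  4  4  4  4  4  4  3  3  3  3  3  3  3  3  3
 3  3  3  3  4  3  3  3  3  4  5  8 10 10  7  4  4  4  4  4  4  4  4  4  4  4  4  4  4  4  4  4  4  3  3  3  3  3  3  3  3  3
 
[... 3087 characters left out ...]
4  4  4  4  4  7 11 13 11  7  4  4  4  4  4  4  4  4  4  4  4
 4  4  4  4  4  4  4  4  4  4  3  4  4  4  4  3  3  3  3  3  3  3  3  3  3  3  5  7  8  7  5  4  4  4  4  4  4  4  4  4  4  4
 4  4  4  4  4  4  4  4  4  4  4  5  8  8  6  4  3  4  3  3  3  3  3  3  3  3  3  4  5  4  4  3  4  4  4  4  4  4  4  4  4  4
 4  4  4  4  4  4  4  4  4  4  5 10 13 13  9  5  4  4  4  4  3  3  3  3  3  4  3  4  4  4  3  3  3  4  4  4  4  4  4  4  4  4
 4  4  4  3  4  4  4  4  3  4  7 12 16 15 10  5  3  4  3  4  4  4  4  4  4  4  4  4  4  3  3  3  3  3  3  4  4  4  4  4  4  4
 4  4  3  3  3  4  4  4  4  4  6 10 13 12  8  4  3  3  4  4  4  4  4  4  4  4  4  4  3  4  3  3  3  3  4  4  4  4  4  4  4  4
top6.png
```

```bash
python3 -m inch '[[0.4,-4,0,0],[0.85,-7.35,0,0],[0.85,-7.35,-2,0],[0.85,-7.35,-4,0],[0.85,-7.35,-4,0],[0.85,-7.35,-4,0],[0.85,-7.35,-4,0],[0.85,-7.35,-4,0]]' 5
python3 - <<'E'
from h import *
np.set_printoptions(precision=4,suppress=True)
c=cv2.imread("pics/side7.png"); cc=bot.camera("side"); print(at(cc,(335.9,180.2),.071),proj(cc,[.51,-.272,.071]))
# dark handle centroid in top6 between jaws
g=cv2.imread("pics/top6.png",0).astype(float); ct=bot.camera("top")
s=g[218:231,341:365]; w=np.clip(200-s,0,None)*(s<150); yy,xx=np.mgrid[218:231,341:365]
q=[(w*xx).sum()/w.sum(),(w*yy).sum()/w.sum()]; print(q,at(ct,q,.045),at(ct,q,.071))
print(proj(ct,[.51,-.272,.08]),proj(ct,[.51,-.272,.01]))
E
```

```text
time: 26.75
ee_pos: [0.5103, -0.2722, 0.0993]
tcp_rot: [180.0, 0.0, 96.6]
wrist_force: [0.3, 0.6, 0.5]
opening: 0.0501
grasp_force: 0.0
[ 0.5019 -0.2808  0.071 ] [332.9188 180.4937]
[np.float64(352.99080622347947), np.float64(224.47090321277025)] [ 0.5079 -0.2715  0.045 ] [ 0.5059 -0.2668  0.071 ]
[355.3451 222.8497] [351.0322 224.6275]
```

```bash
python3 -m inch '[[0,0,-0.8,0],[0,0,-1.6,0],[0,0,-2.4,0],[0,0,-3.1,0],[0,0,-3.7,0],[0,0,-3.9,0],[0,0,-3.9,0],[0,0,-3.9,0]]'; python3 -m inch '[[0,0,0,0],[0,0,0,0],[0,0,0,0],[0,0,0,0],[0,0,0,0],[0,0,0,0],[0,0,0,0],[0,0,0,0]]' 0.5 90
```

```text
time: 27.85
ee_pos: [0.5101, -0.2722, 0.0599]
tcp_rot: [180.0, 0.0, 96.6]
wrist_force: [-0.5, -0.2, -1.4]
opening: 0.0499
grasp_force: 0.0
time: 28.85
ee_pos: [0.5099, -0.2721, 0.0597]
tcp_rot: [-180.0, 0.0, 96.6]
wrist_force: [-5.3, 0.2, 4.1]
opening: 0.0123
grasp_force: 88.8
```

```bash
python3 -m inch '[[0,0,0.2,0],[0,0,0.5,0],[0,0,1,0],[0,0,1.6,0],[0,0,2.3,0],[0,0,3,0],[0,0,3.6,0],[0,0,4,0]]'; python3 -m inch '[[0,0,0.6,0],[0,0,1.2,0],[0,0,1.8,0],[0,0,2.2,0],[0,0,2.3,0],[0,0,2.3,0],[0,0,2.3,0],[0,0,2.3,0]]'
```

```text
time: 29.85
ee_pos: [0.5101, -0.2721, 0.1001]
tcp_rot: [180.0, 0.0, 96.6]
wrist_force: [-0.6, 0.1, -6.4]
opening: 0.0126
grasp_force: 87.7
time: 30.85
ee_pos: [0.5099, -0.272, 0.1223]
tcp_rot: [-180.0, -0.0, 96.6]
wrist_force: [-0.4, -0.2, -6.4]
opening: 0.0125
grasp_force: 87.7
```

```bash
python3 -m inch '[[0.1,0.5,0,-0.4],[0.3,1.5,0,-1.1],[0.6,3,0,-2.2],[0.9,5,0,-3.6],[1.3,7,0,-5.1],[1.7,9,0,-6.5],[2,11,0,-8],[2.4,13,0,-9.4]]'; python3 -m inch '[[0.4,2,0,-1.5],[0.8,4,0,-3],[1,5.5,0,-4.2],[1.2,6.5,0,-4.8],[1.3,7,0,-5.1],[1.3,7.2,0,-5.2],[1.3,7.2,0,-5.2],[1.3,7.2,0,-5.2]]'
python3 - <<'E'
from h import *
np.set_printoptions(precision=4,suppress=True)
print(bot.get_obs()["ee_pos"],bot.get_obs()["torque"])
S={}
for n in ("side","top"):
    c=bot.camera(n); save(c,n+"8.png")
    for k in ("carrier_tag","reader_window","empty_pocket","full_pocket","carrier","done_disc","disc"):
        d=bot.landmark_of(k,c)[:3]
        if d: S.setdefault(k,[]).append((c,d[0]["point"],d[0]["score"]))
for k,v in S.items():
    print(k,[(round(x[2],2),np.array(x[1])) for x in v], tri([x[0] for x in v],[x[1] for x in v]) if len(v)==2 else "")
T=np.array([.547,-.07,.1]); a=np.radians(82); u=np.array([np.cos(a),np.sin(a),0])
c=bot.camera("side"); print("exp tag, empty, full",proj(c,T),proj(c,T+.074*u-[0,0,.027]),proj(c,T-.074*u-[0,0,.027]),proj(c,T-[0,0,.037]))
E
```

```text
time: 31.85
ee_pos: [0.534, -0.1407, 0.1226]
tcp_rot: [180.0, -0.0, 87.2]
wrist_force: [0.7, 0.4, -6.4]
opening: 0.0125
grasp_force: 87.8
time: 32.85
ee_pos: [0.5469, -0.0705, 0.1226]
tcp_rot: [180.0, 0.0, 82.0]
wrist_force: [-0.3, -0.4, -6.7]
opening: 0.0122
grasp_force: 87.8
[ 0.5469 -0.0705  0.1226] [ 0.013   0.0071 -0.0108]
carrier_tag [(0.77, array([296.4, 188.3])), (0.45, array([183. , 200.2]))] [0.4818 0.1549 0.2227]
reader_window [(0.72, array([276.2, 182.4]))] 
empty_pocket [(0.79, array([281.6, 199.3])), (0.74, array([260.2, 204.2]))] [0.5584 0.001  0.0864]
full_pocket [(0.57, array([312.6, 192.9])), (0.48, array([314.2, 212.8]))] [ 0.536  -0.1584  0.0555]
carrier [(0.82, array([297.2, 197.1]))] 
done_disc [(0.55, array([307.2, 187. ]))] 
disc [(0.39, array([273.5, 193.3])), (0.41, array([264.3, 206. ]))] [0.5678 0.0006 0.1049]
exp tag, empty, full [294.8592 189.3506] [280.3929 202.9974] [308.6652 189.8891] [294.9661 198.7861]
```

The pocket readings hint at a tilt, so I'll check the plate's front edge in the side picture, numerically.

Run:
```python
from h import *
np.set_printoptions(precision=2,suppress=True)
c=bot.camera("side"); g=cv2.imread("pics/side8.png",0)
a=np.radians(82); R=np.array([[np.cos(a),-np.sin(a),0],[np.sin(a),np.cos(a),0],[0,0,1]]); o=np.array([.547,-.07,.063])
for t in (-6,-3,0,3,6):
    b=np.radians(t); Ry=np.array([[np.cos(b),0,np.sin(b)],[0,1,0],[-np.sin(b),0,np.cos(b)]])
    P=np.array([proj(c,o+[0,0,.071]+R@Ry@(np.array(p)-[0,0,.071])) for p in ((.103,.036,.01),(-.103,.036,.01),(.103,-.036,.01),(-.103,-.036,.01))]); s=(P[1]-P[0]); print(t,P.tolist() if t==0 else "",s[1]/s[0])
print("cols 270..325"); 
for y in range(176,216): print(y," ".join("%2d"%(v//10) for v in g[y,270:326:1]))
```

```text
-6  -0.3352862103974796
-3  -0.40618311467911955
0 [[281.96077837741, 208.88658626117595], [321.28937742825775, 190.13365435401468], [267.16233080638915, 202.7046962868511], [306.58149066106574, 184.91852631303198]] -0.4768268476310509
3  -0.5475966130641206
6  -0.6188736106666508
cols 270..325
176  4  4  4  4  5  5  5  4  4  3  3  3  3  3  3  3  3  3  3  3  5  5  4  3  3  3  2  2  3  2  3  2  2  2  2  3  3  4  4  4  4  4  3  3  3  3  3  3  3  3  3  3  3  3  3  2
177  4  3  4  6  7  6  6  5  4  4  4  4  4  3  4  3  3  2  3  4  5  5  4  3  3  3  3  3  3  3  2  2  2  2  2  3  5  6  7  8  7  6  6  5  4  3  3  3  3  3  3  3  3  3  2  2
178  3  4  6  8  9  8  7  6  5  4  4  4  3  3  3  2  3  3  3  4  6  6  4  3  4  5  5  3  3  2  2  2  2  3  5  6  8 11 12 14 13 11 10  9  7  5  4  3  3  2  3  3  3  2  2  3
179  4  5  7  9  9  8  7  6  5  4  3  3  1  2  2  3  2  3  3  4  5  5  4  3  5  6  6  4  3  3  3  2  4  6 10 11 13 14 17 18 17 15 15 14 13  9  6  3  3  2  2  2  2  2  2  4
180  4  6  7  8  8  7  7  6  5  4  3  1  2  2  2  3  3  3  3  4  4  3  3  3  5  7  7  5  3  3  2  3  5  9 14 16 16 1
[... 5375 characters left out ...]
  4  3  3  3
212  4  3  3  3  3  4  6  8  8  6  4  4  4  4  3  3  3  3  2  2  3  3  2  2  1  1  1  2  1  1  1  1  2  1  2  1  2  2  1  1  2  2  1  2  2  2  3  3  3  3  3  3  3  3  4  3
213  3  4  3  3  4  4  4  5  4  4  4  3  3  3  2  2  2  1  2  2  2  2  1  2  2  1  1  1  0  1  1  1  2  1  2  1  2  1  1  1  1  1  2  1  2  2  3  3  3  3  4  4  4  3  3  3
214  4  5  5  5  5  4  4  4  4  3  3  3  3  3  2  2  1  1  2  1  1  2  1  1  1  1  1  1  1  1  2  2  2  2  1  2  1  1  1  1  1  2  2  3  3  2  3  3  3  4  6  6  4  4  3  3
215  6  7  7  7  7  6  6  6  5  5  4  3  3  3  2  2  2  1  2  2  2  2  1  2  2  2  1  1  2  2  1  2  1  2  1  1  1  1  1  1  1  2  2  2  3  3  3  3  4  6  9  9  7  4  3  3
```

The plate edge slope measures about -0.48, against -0.477 predicted for level, and its corner is where expected. The carrier is level and in place, so I'm handing in.

Run:
```python
from workcell import bot
print(bot.job_done())
```

```text
the job is handed in; nothing more can be done
None
```

The pocket is filled (body, spacer, disc) and I handed the job in at about 33 s of the 72 s, with the loaded carrier held level by its handle about 10 cm in front of the reader window; no verdict came back, and the final pose rests on the measured tool position plus one camera check, with the reader's angle (about -8°) estimated from a coarse picture.

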